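Pack the furniture case and drop its thumb latch

TASK

Lay the loose wooden furniture block flat in the empty lane of the carrying case. Then swing the case's gate shut against its sprung buffer, lifting the thumb-latch bar over the lip of the catch and letting it down to the bottom of the catch, so that it holds the gate shut by itself. Be gentle: feel for the catch and never force the bar against it; leave the other things on the table alone.

Things in the scene. Friction and masses are not known exactly. Their poses are not given: they have to be found in the camera images.
- case: Furniture carrying case: open wooden tray, 190 (x) x 170 (y) x 70 mm high, too heavy to shift. Origin: centre of its underside, at table height. Floor 8 mm, walls 10 mm thick, on +y, -y and +x; the gate closes the open -x end. Two blocks lie along x by the +y wall and take up y > +19 mm inside; y -75 to +19 mm is the empty lane. All points below are in its frame, mm
- stick: The loose wooden furniture block to pack, 25 (x) x 120 (y) x 17 mm, 0.05 to 0.08 kg, lying flat on the table to the robot's right of the case. Origin: centre of its underside; y along its length
- gate (a joint): Angle of the case's gate (rad): 0 shut, square across the -x end; grows as it opens outward, starts 0.65 to 1.0, runs -0.078 to 1.5. Stays where left, but from 0.09 down a sprung buffer in the case (rubber-tipped pin) pushes it open: felt at the thumb plate as 6 N at angle 0, 2 N at +0.06, 10 N at -0.06. Leaf 162 mm long, 10 mm thick, z 8 to 64
- gate_hinge (a point): Point on the gate's upright hinge axis, at (-115, 88, 48) in the case's frame. The gate's own frame, used below, has its origin on this axis at table height and the case's axes at gate angle 0; it turns about z by minus the gate angle
- latch (a joint): Angle of the thumb-latch bar on the gate (rad): 0 level, which is how it lies on the floor of the catch; grows as its free end is lifted; from -0.035 (hanging on its rest pin) to 0.6. Pivot at (-16, -60, 48) in the gate's frame, axis x, bar running to -y, 10 mm thick (x), 16 mm high. 0.12 clears the catch's lip. Falls by its weight (0.13 to 0.21 kg), but hangs up while pressed on the lip
- latch_grip (a point): Middle of the thumb plate at the bar's free end, where to pinch it: 178 mm from the pivot along the bar and 3 mm above the bar's middle line. Dark steel, 10 mm thick, 42 mm along the bar, 30 mm high, its faces parallel to the gate. Nothing stands within 30 mm of it
- catch_drawn (a point): Where the middle of the catch's slot floor is as drawn: (-131, -105, 40) in the case's frame, beside the -y wall's gate end. Steel U, 18 mm long in y, open at the top: slot 13 mm wide (x) for the 10 mm bar; on -x a 4 mm lip (striker) up to z 54; on +x a 4 mm back plate up to z 90. Its screws are slotted: it really sits up to 10 mm either way along x, unmeasured; feel for it
- brayer: Bystander: hand roller with wooden handle, 179 mm long. Origin: centre of its underside.
- type_brush: Bystander: wooden type brush lying on its bristles, 177 mm long. Origin: centre of its underside.
- planer_block: Bystander: beech planing block, 68 x 152 x 40 mm. Origin: centre of its underside.
- iron_bar: Bystander: windowed cast-iron furniture bar, 245 x 32 x 20 mm. Origin: centre of its underside.
- black_bar: Bystander: thin black bar, about 104 mm long. Origin: centre of its underside.
- hinged_tin: Bystander: yellow hinged tin, 72 x 114 x 23 mm. Origin: centre of its underside.
- loupe: Bystander: black stand loupe, 40 mm across and tall. Origin: centre of its underside.
Things that resemble listed ones, but are neither listed nor needed, are in the scene too. Leave any yellow look-alike of the stick alone.

How it is judged:
By the outcome, as a careful person would: the job done as asked, in the order asked, and still so for the second after the job is handed in, with the robot touching nothing.
It also fails if it takes over 67 s, if anything falls off the work surface, if the arm or the gripper's body presses on something with over 40 N, if the wrist force passes 120 N, or if a joint passes its speed limit or range.

ROBOT

A 6-joint arm with a two-finger parallel gripper is mounted at the origin on a cart in front of the work surface, level with it; the furniture and walls round the work are solid. World frame = base frame: x ahead of the robot, y to its left, z up, the work surface at z = 0. Lengths are in m, angles in degrees, forces in N, time in s.
With the tool pointing down it reaches from about 0.4 to 0.825 m from the base axis. Payload 7 kg.
Tool frame: the origin (TCP) lies midway between the tips of the shut fingers; the grasp point (between the pads) lies 19 mm behind it (r.grip_point_offset is the z of the grasp point in the tool frame, in m); z points along the fingers, y is the line along which they close (so a half turn about z gives the same grasp; the last joint's range is limited). The gripper opens to 88 mm and grips with 3 to 60 N. Pads are 19 mm wide; open, the fingers measure 130 mm over their backs; the gripper's body (78 mm by 193 mm) begins 47 mm behind the grasp point.
Start: joints at [87.324, 20.546, 0.682, 0, -70.136, -16.507], TCP at [0.222, 0.637, 0.227] pointing down, gripper open.
Joint ranges: [-176.03, 176.03], [-82.01, 121.73], [-58.28, 71.71], [-173.87, 95.51], [-174.79, -0.11], [-173.66, 173.66]. Speed limits (degrees/s): [136.94, 136.94, 172.46, 180, 180, 180].

INTERFACE

Orientations are given as [roll, pitch, yaw] about the fixed x, y, z axes, in that order (R = Rz(yaw) Ry(pitch) Rx(roll)).
In Python, from plant import r, viewer, recognise, outline_of, pinpoint gives the robot as it stands.
- The arm moves only by the tool move_arm, never from a script. Its argument "targets" is a list of rows, each a list of 2 entries, a list of its own where there are three numbers: the shift along the tool's x, y, z in cm, then the turn, a rotation vector about the tool's x, y, z in rad. A call has 1 to 5 rows; each row is the pose to reach, as a shift and turn from the pose commanded when the call began, along the tool's axes at that moment; what a row does not reach only later rows make up. A row lasts 1/8 s, in which the tool goes at most 62.5 mm and 10.7 degrees, less where a joint would pass 70% of its speed; a pose out of reach is approached as far as the arm can. A call with a gripper value outside its range is refused whole. "jaw" is the finger opening in cm, from 0 to 8.76, set as the call begins (left out, the last holds). The fingers move at their own pace and stop on an object; "squeeze" is the grip in N (left out, the last holds). Time passes only in rows, so rows that repeat a pose let the fingers close. It gives the time, the measured TCP pose, the force, the opening and the grip force at its end, in the units of the state.
- r.get_state(): the state, without advancing time (a new reading comes with each control period).
- viewer.capture(name): name is "scene" or "top"; returns a dict with "image" (384x512x3 uint8, blue, green, red), "intrinsics" (3x3 intrinsics, pixels), "camera_from_world" (4x4, takes a point from world to camera coordinates). Camera axes: x right, y up, looking along -z (the intrinsics and any distortion apply to the point x, -y, -z); pixel columns grow to the right and rows downward; lengths in m; the calibration is good to about 2 mm. A picture is of the moment at which its call begins. There is no depth.
- r.close_job(): hands the job in; it is judged then, once.
Trained networks look in the newest picture that a camera, given by its name, has taken for a name from the list of things; names that differ only in an ending like _2 or _b are one class to them, and where a whole thing is asked for, a point or a joint stands for the part that bears it (a point fixed in the world has none). Each returns a list of dicts, best first, with "score" (0 to 1); they miss things now and then, are a little off and sometimes report something else, mostly with a low value. They report only what shows in the picture. A call takes as long as a camera call. They do not tell look-alikes from the thing itself.
- recognise(label, camera): "box" ([left, top, right, bottom] in pixels, round what is visible of it).
- outline_of(label, camera): "mask" (384x512 bool, what is visible of it) and "box" ([left, top, right, bottom] in pixels, round what is visible of it).
- pinpoint(label, camera): "location" ([row, column] in pixels: a listed point, or the origin of a listed thing).
The state is a dict: "time_s": time; "joints": joint angles; "qd": joint speeds; "joint_torque": joint torques, N m; "tcp_pos": TCP position; "eef_rot": TCP orientation; "contact_force": force on the tool from outside, world axes, zero at the start; "moment": the same for the moment, N m; "gripper_width": finger opening in m; "gripper_force": force on a finger pad.
Only numpy, scipy, OpenCV 4.12 (cv2) and the standard library are available. Lean on these libraries where they do the work, as an engineer would, in place of code of your own. Each camera call takes 0.05 s, during which the arm holds its last target. There are 200 camera calls.

## Working session

There is one attempt and no reset: what is moved stays moved. The work goes in short steps, Python scripts to look and compute and a tool call to move; the robot and the scene stay as the last step left them, time stands still between calls to the robot, and variables do not carry over. Pictures are saved under pics/ and viewed, at most 10 in all, crops included, and the job is handed in when it is done.

Besides the shell and the picture viewer there is one more tool, called after "Call:" as name(argument=value, ...) on one line, values as JSON. move_arm: Moves the arm, as the interface text tells. Its arguments: {"type":"object","properties":{"targets":{"type":"array","items":{"type":"array"}},"jaw":{"type":"number"},"squeeze":{"type":"number"}},"required":["targets"]}

```bash
mkdir -p pics; ls
python3 - <<'E'
from plant import r, viewer, recognise, outline_of, pinpoint
import cv2,numpy as np
for c in ["scene","top"]:
    d=viewer.capture(c); cv2.imwrite(f"pics/{c}0.png",d["image"])
    print(c,np.round(d["intrinsics"],1).tolist(),np.round(d["camera_from_world"],4).tolist())
    for l in ["case","stick","gate_hinge","latch_grip","catch_drawn"]:
        print(l,[(np.round(p["location"],1).tolist(),round(p["score"],2)) for p in pinpoint(l,c)][:3])
    print([ (o["box"],round(o["score"],2)) for o in recognise("stick",c)])
print(r.get_state(), r.grip_point_offset)
E
```

```text
pics
scene [[381.4, 0.0, 255.1], [0.0, 381.4, 190.4], [0.0, 0.0, 1.0]] [[0.8175, -0.5759, -0.0031, -0.4674], [0.3932, 0.5543, 0.7336, -0.206], [-0.4207, -0.601, 0.6796, -1.1808], [0.0, 0.0, 0.0, 1.0]]
case [([145.3, 183.8], 0.16)]
stick [([194.8, 191.5], 0.64), ([269.0, 308.7], 0.56)]
gate_hinge [([158.6, 283.9], 0.83)]
latch_grip [([166.0, 225.4], 0.63)]
catch_drawn [([188.6, 248.0], 0.68)]
[([173.6, 183.2, 204.0, 204.8], 0.81), ([217.6, 223.6, 245.8, 246.5], 0.77), ([222.6, 162.6, 335.6, 225.7], 0.73), ([299.3, 248.8, 324.6, 281.2], 0.66), ([336.4, 229.0, 394.0, 251.1], 0.34)]
top [[354.6, 0.0, 254.8], [0.0, 354.6, 195.7], [0.0, 0.0, 1.0]] [[0.1328, -0.9911, -0.0011, -0.1274], [0.9692, 0.1297, 0.2095, -0.5238], [-0.2075, -0.0289, 0.9778, -1.251], [0.0, 0.0, 0.0, 1.0]]
case [([174.3, 278.1], 0.72), ([252.9, 310.0], 0.22)]
stick [([217.8, 342.1], 0.82), ([248.5, 276.9], 0.77), ([241.4, 214.2], 0.51)]
gate_hinge [([147.8, 247.5], 0.95)]
latch_grip [([197.3, 209.5], 0.61), ([174.3, 352.1], 0.38)]
catch_drawn [([202.3, 246.2], 0.92), ([160.7, 152.1], 0.3)]
[([260.0, 243.3, 292.4, 250.3], 0.81), ([204.6, 223.4, 210.4, 260.1], 0.76), ([326.6, 210.2, 356.7, 229.0], 0.7)]
{'time_s': 0.7, 'joints': array([ 8.73260602e+01,  2.05431774e+01,  6.82405915e-01, -1.90367585e-04,
       -7.01357062e+01, -1.65087914e+01]), 'qd': array([-0.02428164, -0.00350676, -0.08643258,  0.09292213,  0.03601492,
       -0.00585379]), 'joint_torque': array([ 7.11103748e-04, -5.82165027e+01,  2.93263829e+01,  7.00131252e+00,
        1.27324471e-02, -1.59602286e-05]), 'tcp_pos': array([0.22178127, 0.63750544, 0.2266    ]), 'eef_rot': array([-1.79996674e+02,  1.17259173e-03, -1.91827958e+01]), 'contact_force': array([ 0.18097781, -0.3636327 , -0.18638007]), 'moment': array([-0.06912843,  0.06157552, -0.0069891 ]), 'gripper_force': 0.0, 'gripper_width': 0.0875677049163192} -0.0188
```

Run:
```python
import cv2
a=cv2.imread("pics/top0.png")[110:290,170:400]
cv2.imwrite("pics/topc.png",cv2.resize(a,(766,600),interpolation=cv2.INTER_CUBIC))
```

```text
(no output)
```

View pics/scene0.png

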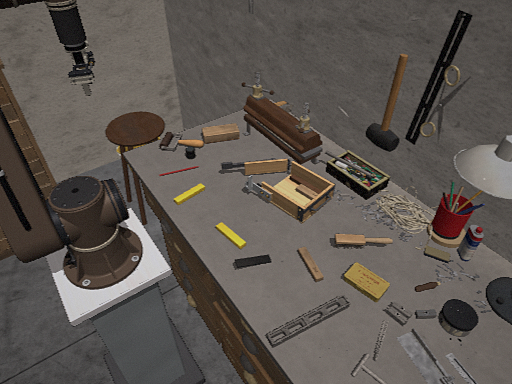

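View pics/top0.png

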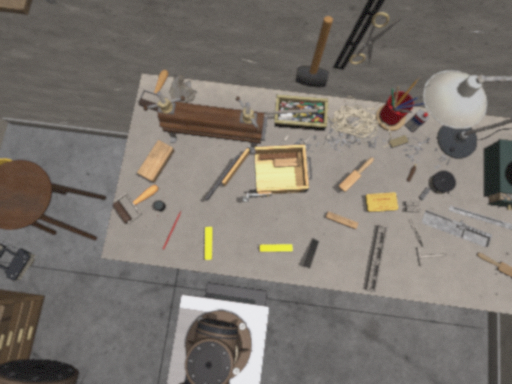

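View pics/topc.png

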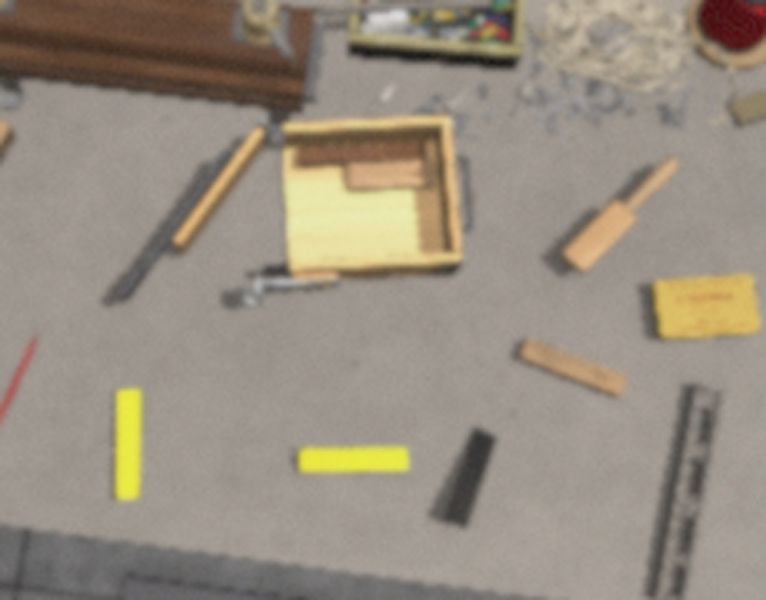

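```bash
cat > h.py <<'E'
import numpy as np,cv2
from scipy.optimize import least_squares
from scipy.spatial.transform import Rotation as R
K={"scene":None,"top":None}
def cam(viewer,c):
    d=viewer.capture(c); K[c]=(np.array(d["intrinsics"]),np.array(d["camera_from_world"])); return d["image"]
def proj(c,P):
    k,T=K[c]; P=np.atleast_2d(P); q=P@T[:3,:3].T+T[:3,3]; q=q*[1,-1,-1]
    u=q@k.T; return u[:,:2]/u[:,2:]   # col,row
def unproj(c,uv,z):
    k,T=K[c]; d=np.linalg.inv(k)@[uv[0],uv[1],1]; d=T[:3,:3].T@(d*[1,-1,-1]); o=-T[:3,:3].T@T[:3,3]
    return o+d*(z-o[2])/d[2]
def tri(obs): # {cam:(col,row)}
    f=lambda p:np.concatenate([proj(c,p)[0]-np.array(u) for c,u in obs.items()])
    s=least_squares(f,[.55,0,.05]); return s.x,s.fun
def pose(p,L):  # p x,y,yaw ; L in mm local
    c,s=np.cos(p[2]),np.sin(p[2]); L=np.atleast_2d(L)/1000.
    return np.c_[p[0]+c*L[:,0]-s*L[:,1],p[1]+s*L[:,0]+c*L[:,1],L[:,2]]
E
python3 - <<'E'
from plant import r, viewer, recognise, outline_of, pinpoint
from h import *
im={c:cam(viewer,c) for c in K}
obs={"case":{},"gate_hinge":{},"latch_grip":{},"catch_drawn":{}}
for l in obs:
    for c in K:
        p=pinpoint(l,c)
        if p: obs[l][c]=p[0]["location"][::-1]
    if len(obs[l])==2: x,e=tri(obs[l]); print(l,np.round(x,4),np.round(e,1))
for l in ["stick"]:
    for c in K:
        for o in outline_of(l,c):
            m=o["mask"]; rr=cv2.minAreaRect(np.argwhere(m)[:,::-1].astype(np.float32)); print(c,rr,round(o["score"],2))
# case fit: corners at rim z70 in top crop
cr=np.array([[283,124],[452,118],[462,266],[291,273]])
cr=cr/(766/230,600/180)+[170,110]
L=np.array([[-95,85,70],[95,85,70],[95,-85,70],[-95,-85,70]])
h=obs["gate_hinge"]
def f(p):
    e=[(proj("top",pose(p,L))-cr).ravel()]
    for c in h: e.append((proj(c,pose(p,[[-115,88,48]]))-h[c]).ravel())
    return np.concatenate(e)
s=least_squares(f,[.6,-.15,-1.5]); print(s.x,np.round(s.fun,1))
# residual-per-corner & overlay
edges=[([-95,85,70],[95,85,70]),([95,85,70],[95,-85,70]),([95,-85,70],[-95,-85,70]),([95,-85,0],[-95,-85,0]),([-95,-85,0],[-95,-85,70]),([-95,75,8],[-95,-75,8]),([85,-75,70],[85,75,70]),([85,-75,70],[-95,-75,70]),([85,75,70],[-95,75,70]),([-95,85,0],[-95,85,70]),([-95,-75,8],[85,-75,8]),([85,-75,8],[85,75,8])]
for c,(x0,y0,x1,y1) in {"top":(190,120,350,240),"scene":(210,140,350,245)}.items():
    k=5; a=cv2.resize(im[c][y0:y1,x0:x1],None,fx=k,fy=k,interpolation=cv2.INTER_CUBIC)
    for e in edges:
        q=(proj(c,pose(s.x,np.array(e,float)))-[x0,y0]+.5)*k
        cv2.line(a,*[tuple(int(v) for v in t) for t in q],(255,0,255),1)
    for l in obs:
        if c in obs[l]:
            t=(np.array(obs[l][c])-[x0,y0]+.5)*k; cv2.circle(a,(int(t[0]),int(t[1])),4,(0,255,0),1)
    cv2.imwrite(f"pics/ov_{c}.png",a)
E
```

```text
case [ 0.656  -0.1347 -0.0018] [-0.3  0.1  0.2 -0.2]
gate_hinge [ 0.7127 -0.0166  0.0746] [ 0.8 -0.2 -0.5  0.7]
latch_grip [ 0.3629 -0.3318  0.4466] [ 42.3 -11.1 -27.7  41.4]
catch_drawn [ 0.5191 -0.0374  0.0332] [ 0.3 -0.1 -0.2  0.3]
scene ((310.6283264160156, 263.9247741699219), (38.226444244384766, 9.727663040161133), 59.620872497558594) 0.9
scene ((230.98101806640625, 235.02239990234375), (34.293663024902344, 9.219358444213867), 40.23635482788086) 0.58
scene ((189.41177368164062, 193.35293579101562), (8.231931686401367, 32.58473205566406), 59.03623962402344) 0.58
top ((341.40411376953125, 219.7451171875), (33.605716705322266, 7.976296424865723), 21.370620727539062) 0.81
top ((275.5, 247.5), (7.0, 31.0), 90.0) 0.79
top ((208.5, 243.0), (32.0, 7.0), 90.0) 0.79
[ 0.65114538 -0.14057531 -1.40547027] [-0.  -0.5 -0.2 -0.3 -0.3 -0.6 -0.9 -1.1  1.1  4.2 -1.2  1.4]
```

View pics/ov_top.png

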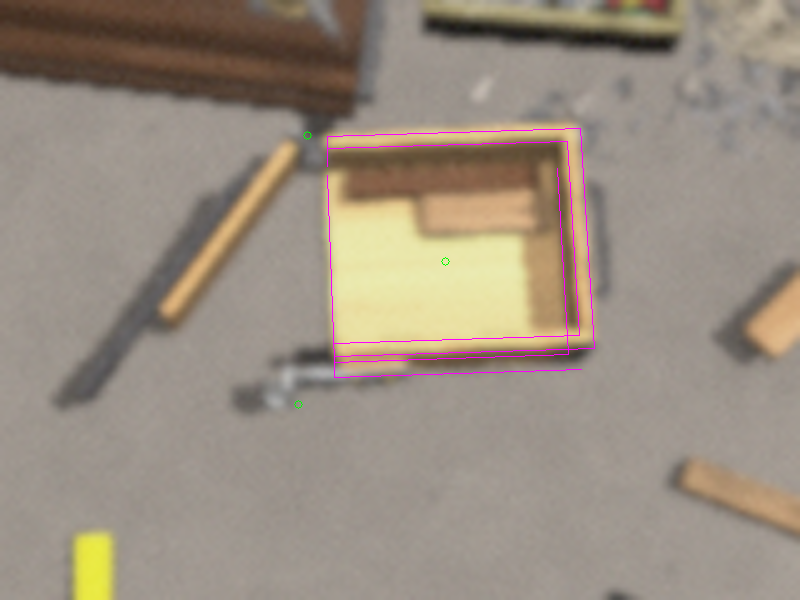

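View pics/ov_scene.png

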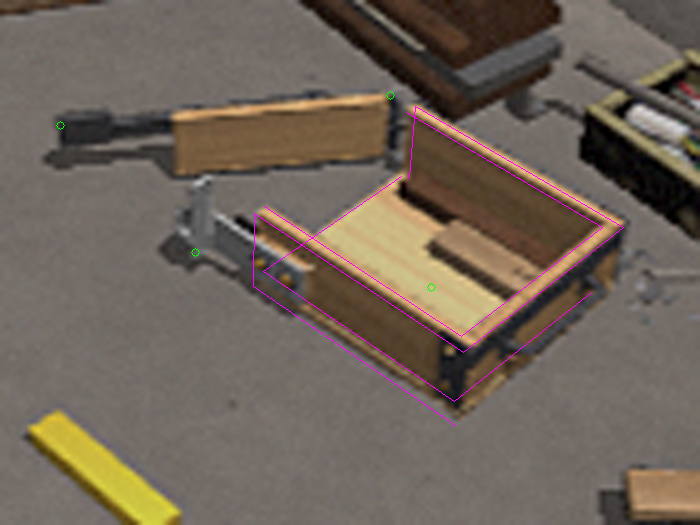

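```bash
cat >> h.py <<'E'
def rows(cur_p,cur_rot,tp,trot):
    """shift cm in tool axes, rotvec"""
    A=R.from_euler("xyz",cur_rot,degrees=True);B=R.from_euler("xyz",trot,degrees=True)
    return np.round(A.inv().apply(np.array(tp)-cur_p)*100,2),np.round((A.inv()*B).as_rotvec(),3)
E
python3 - <<'E'
from plant import r, viewer, recognise, outline_of, pinpoint
from h import *
im={c:cam(viewer,c) for c in K}
O={"top":(190,120),"scene":(210,140)}
pt={"top":[((327,134),(-95,85,70)),((581,126),(95,85,70)),((594,348),(95,-85,70)),((335,359),(-95,-85,70)),((568,141),(85,75,70)),((579,334),(85,-75,70))],
"scene":[((260,208),(-95,-85,70)),((465,342),(95,-85,70)),((622,222),(95,85,70)),((411,105),(-95,85,70)),((459,414),(95,-85,0)),((607,290),(95,85,0))]}
def f(p):
    e=[]
    for c in pt:
        uv=np.array([a for a,_ in pt[c]])/5-.5+O[c]; e.append((proj(c,pose(p,[b for _,b in pt[c]]))-uv).ravel())
    return np.concatenate(e)
s=least_squares(f,[.65,-.14,-1.5],loss="soft_l1"); cp=s.x; print("case",cp,np.degrees(cp[2])); print(np.round(f(cp).reshape(-1,2),1).tolist())
H=pose(cp,[[-115,88,48]])[0]; print("hinge",H)
# gate angle from leaf free end top in top view, z 64 and plate in scene
for c,uv,z in [("top",(165,318),.064),("top",(290,147),.064),("scene",(173,115),.064)]:
    w=unproj(c,np.array(uv)/5-.5+O[c],z); v=w-H; a=np.arctan2(v[1],v[0])-cp[2]; 
    print(c,np.round(w,4),"r",np.hypot(*v[:2]),"gate ang~",-np.pi/2-((a+np.pi)%(2*np.pi)-np.pi))
# catch back plate top seen in scene overlay (203,180) z .090 ; 
w=unproj("scene",np.array((203,180))/5-.5+O["scene"],.09); d=w[:2]-cp[:2]; c_,s_=np.cos(cp[2]),np.sin(cp[2]); print("catch local",d[0]*c_+d[1]*s_,-d[0]*s_+d[1]*c_, "expect x~-123..., y -96..-114")
for c in K:
    o=[o for o in outline_of("stick",c)]
    o=min(o,key=lambda o:np.abs(np.argwhere(o["mask"])[:,::-1].mean(0)-({"top":(341,220),"scene":(311,264)}[c])).sum())
    uv=np.argwhere(o["mask"])[:,::-1]
    w=np.array([unproj(c,u,.0085)[:2] for u in uv]); rr=cv2.minAreaRect((w*1000).astype(np.float32)); m=w.mean(0); ev=np.linalg.eigh(np.cov((w-m).T))[1][:,1]
    print("stick",c,rr,m,np.degrees(np.arctan2(ev[1],ev[0])))
E
```

```text
case [ 0.65273711 -0.13884851 -1.39714486] -80.05050378445779
[[-0.5, 0.2], [-0.8, -0.2], [-0.1, -0.6], [-0.3, -0.7], [-0.7, -0.6], [-0.1, -0.3], [-1.1, 0.9], [0.1, 1.5], [0.2, 0.5], [0.7, -0.1], [-0.4, 1.8], [0.5, 1.5]]
hinge [ 0.71954392 -0.01037341  0.048     ]
top [0.5655 0.0673 0.064 ] r 0.1725183419246529 gate ang~ 0.6404844999908104
top [ 0.7092 -0.0059  0.064 ] r 0.011287419500312425 gate ang~ 0.5796036033677137
scene [0.5709 0.0694 0.064 ] r 0.16867089304532737 gate ang~ 0.6663710523414217
catch local -0.12855858904413137 -0.10214104533917011 expect x~-123..., y -96..-114
stick scene ((499.9721984863281, -390.4774475097656), (127.18222045898438, 31.14480972290039), 75.82955932617188) [ 0.49927243 -0.39359292] 74.80530579452129
stick top ((498.13043212890625, -389.6392822265625), (119.54872131347656, 25.83817481994629), 75.73410034179688) [ 0.49815742 -0.38857395] 75.62008155102379
```

```bash
cat >> h.py <<'E'
def plan(p,rot,wps,step=.05,ang=8.5):
    """wps: list of (pos,rot). prints calls of 5 rows, each relative to the rounded call start"""
    seq=[]; A=np.array(p);Ra=R.from_euler("xyz",rot,degrees=True)
    P0,R0=A,Ra
    for q,ro in wps:
        q=np.array(q);Rb=R.from_euler("xyz",ro,degrees=True); dv=(Ra.inv()*Rb).as_rotvec()
        n=int(max(1,np.ceil(np.linalg.norm(q-A)/step),np.ceil(np.degrees(np.linalg.norm(dv))/ang)))
        for i in range(1,n+1): seq.append((A+(q-A)*i/n,Ra*R.from_rotvec(dv*i/n)))
        A,Ra=q,Rb
    for k in range(0,len(seq),5):
        out=[]
        for q,Rq in seq[k:k+5]:
            out.append([np.round(R0.inv().apply(q-P0)*100,1).tolist(),np.round((R0.inv()*Rq).as_rotvec(),3).tolist()])
        print(out); P0=P0+R0.apply(np.array(out[-1][0])/100); R0=R0*R.from_rotvec(out[-1][1])
    print("end",P0,R0.as_euler("xyz",degrees=True))
E
python3 - <<'E'
from plant import r
from h import *
s=r.get_state(); print(s["time_s"])
plan(s["tcp_pos"],s["eef_rot"],[((.47,.30,.227),(180,0,-45)),((.55,0,.2),(180,0,-75)),((.4985,-.3895,.12),(180,0,-104.4))])
E
```

```text
1.5
[[[3.8, 2.6, -0.0], [-0.0, -0.0, 0.05]], [[7.7, 5.3, -0.0], [-0.0, -0.0, 0.1]], [[11.5, 7.9, -0.0], [-0.0, -0.0, 0.15]], [[15.3, 10.5, -0.0], [-0.0, -0.0, 0.2]], [[19.2, 13.2, -0.0], [-0.0, -0.0, 0.25]]]
[[[4.3, 1.6, -0.0], [-0.0, -0.0, 0.05]], [[8.7, 3.2, -0.0], [-0.0, -0.0, 0.1]], [[13.1, 4.8, -0.0], [-0.0, -0.0, 0.151]], [[17.5, 6.4, -0.0], [-0.0, -0.0, 0.201]], [[20.8, 9.3, 0.3], [-0.0, -0.0, 0.275]]]
[[[4.0, 2.0, 0.4], [-0.0, -0.0, 0.075]], [[8.0, 3.9, 0.8], [-0.0, -0.0, 0.15]], [[12.0, 5.8, 1.2], [-0.0, -0.0, 0.225]], [[16.0, 7.8, 1.6], [-0.0, -0.0, 0.3]], [[20.0, 9.7, 2.0], [-0.0, -0.0, 0.374]]]
[[[4.4, 0.4, 0.4], [-0.0, -0.0, 0.075]], [[8.3, 2.3, 1.2], [-0.0, -0.0, 0.132]], [[12.2, 4.3, 2.1], [-0.0, -0.0, 0.189]], [[16.1, 6.3, 3.0], [-0.0, -0.0, 0.246]], [[20.0, 8.2, 3.9], [-0.0, -0.0, 0.303]]]
[[[4.3, 0.8, 0.9], [-0.0, -0.0, 0.057]], [[8.6, 1.5, 1.8], [-0.0, -0.0, 0.114]], [[12.9, 2.2, 2.7], [-0.0, -0.0, 0.171]], [[17.2, 2.9, 3.6], [-0.0, -0.0, 0.228]], [[21.5, 3.6, 4.5], [-0.0, -0.0, 0.285]]]
end [ 0.49899699 -0.38941623  0.11955554] [-1.79999328e+02 -1.35974511e-04 -1.04379716e+02]
```

Call:
move_arm(targets=[[[3.8,2.6,0],[0,0,0.05]],[[7.7,5.3,0],[0,0,0.1]],[[11.5,7.9,0],[0,0,0.15]],[[15.3,10.5,0],[0,0,0.2]],[[19.2,13.2,0],[0,0,0.25]]], jaw=6)

```text
time_s: 2.12
tcp_pos: [0.3605, 0.4486, 0.2268]
eef_rot: [-180.0, 0.0, -33.6]
contact_force: [-0.0, 0.5, 0.2]
gripper_width: 0.0603
gripper_force: 0.0
```

Call:
move_arm(targets=[[[4.3,1.6,0],[0,0,0.05]],[[8.7,3.2,0],[0,0,0.1]],[[13.1,4.8,0],[0,0,0.151]],[[17.5,6.4,0],[0,0,0.201]],[[20.8,9.3,0.3],[0,0,0.275]]])

```text
time_s: 2.75
tcp_pos: [0.4831, 0.2562, 0.2237]
eef_rot: [-180.0, -0.0, -49.4]
contact_force: [-0.3, -1.0, -0.2]
gripper_width: 0.0603
gripper_force: 0.0
```

Call:
move_arm(targets=[[[4.0,2.0,0.4],[0,0,0.075]],[[8.0,3.9,0.8],[0,0,0.15]],[[12.0,5.8,1.2],[0,0,0.225]],[[16.0,7.8,1.6],[0,0,0.3]],[[20.0,9.7,2.0],[0,0,0.374]]])

```text
time_s: 3.38
tcp_pos: [0.5392, 0.0411, 0.2038]
eef_rot: [-180.0, -0.0, -70.8]
contact_force: [-0.4, -0.2, -0.0]
gripper_width: 0.0599
gripper_force: 0.0
```

Call:
move_arm(targets=[[[4.4,0.4,0.4],[0,0,0.075]],[[8.3,2.3,1.2],[0,0,0.132]],[[12.2,4.3,2.1],[0,0,0.189]],[[16.1,6.3,3.0],[0,0,0.246]],[[20.0,8.2,3.9],[0,0,0.303]]])

```text
time_s: 4.0
tcp_pos: [0.5274, -0.1748, 0.1646]
eef_rot: [-180.0, -0.0, -88.1]
contact_force: [0.7, -0.3, -1.0]
gripper_width: 0.06
gripper_force: 0.0
```

Call:
move_arm(targets=[[[4.3,0.8,0.9],[0,0,0.057]],[[8.6,1.5,1.8],[0,0,0.114]],[[12.9,2.2,2.7],[0,0,0.171]],[[17.2,2.9,3.6],[0,0,0.228]],[[21.5,3.6,4.5],[0,0,0.285]]])

```text
time_s: 4.62
tcp_pos: [0.4988, -0.3909, 0.1194]
eef_rot: [-180.0, -0.0, -104.5]
contact_force: [1.5, -0.4, 0.4]
gripper_width: 0.0598
gripper_force: 0.0
```

Call:
move_arm(targets=[[[0,0,5],[0,0,0]],[[0,0,9.5],[0,0,0]],[[0,0,11.2],[0,0,0]],[[0,0,11.7],[0,0,0]],[[0,0,11.7],[0,0,0]]])

```text
time_s: 5.25
tcp_pos: [0.5, -0.3897, 0.0038]
eef_rot: [-179.9, -0.0, -104.3]
contact_force: [-0.4, 0.5, 0.7]
gripper_width: 0.06
gripper_force: 0.0
```

Call:
move_arm(targets=[[[0,0,0],[0,0,0]],[[0,0,0],[0,0,0]],[[0,0,0],[0,0,0]],[[0,0,0],[0,0,0]]], jaw=1, squeeze=15)

```text
time_s: 5.75
tcp_pos: [0.4991, -0.3895, 0.0028]
eef_rot: [-180.0, -0.0, -104.4]
contact_force: [-1.5, 1.1, 0.8]
gripper_width: 0.0256
gripper_force: 0.1
```

Run:
```python
from plant import r,viewer
from h import *
s=r.get_state(); print(s["time_s"],s["tcp_pos"],s["gripper_width"],s["gripper_force"],s["contact_force"])
cp=[.6527,-.1388,-1.3971]
L=pose(cp,[[0,-28,0]])[0][:2]; print("lane",L)
p=s["tcp_pos"]
plan(p,s["eef_rot"],[((*p[:2],.13),s["eef_rot"]),((*L,.13),(180,0,-80.05)),((*L,.06),(180,0,-80.05)),((*L,.015),(180,0,-80.05))],step=.05)
```

```text
5.75 [ 0.49905143 -0.38948239  0.00284691] 0.02556885148220231 0.142476218752563 [-1.51274291  1.08376561  0.75609304]
lane [ 0.62512132 -0.14363908]
[[[0.0, -0.0, -4.2], [0.0, 0.0, 0.0]], [[0.0, -0.0, -8.5], [0.0, 0.0, 0.0]], [[0.0, -0.0, -12.7], [0.0, 0.0, 0.0]], [[-4.5, -1.0, -12.7], [-0.0, -0.0, -0.071]], [[-9.0, -2.0, -12.7], [-0.0, -0.0, -0.142]]]
[[[-4.3, -1.7, -0.0], [-0.0, -0.0, -0.07]], [[-8.6, -3.3, -0.0], [-0.0, -0.0, -0.141]], [[-12.9, -5.0, -0.0], [-0.0, -0.0, -0.212]], [[-17.2, -6.6, -0.0], [-0.0, -0.0, -0.283]], [[-17.2, -6.6, 3.5], [-0.0, -0.0, -0.283]]]
[[[0.0, -0.0, 3.5], [-0.0, -0.0, 0.0]], [[0.0, 0.0, 8.0], [-0.0, -0.0, 0.0]]]
end [ 0.62509887 -0.14347188  0.01485944] [-1.79979618e+02 -1.21581573e-02 -8.00319434e+01]
```

Call:
move_arm(targets=[[[0,0,0],[0,0,0]],[[0,0,0],[0,0,0]],[[0,0,-2],[0,0,0]],[[0,0,-7],[0,0,0]],[[0,0,-12.7],[0,0,0]]])

```text
time_s: 6.38
tcp_pos: [0.4981, -0.3891, 0.1297]
eef_rot: [179.8, 0.0, -104.4]
contact_force: [1.2, -0.4, -0.4]
gripper_width: 0.0248
gripper_force: 15.0
```

Call:
move_arm(targets=[[[-4.5,-1.0,0],[0,0,-0.071]],[[-9.0,-2.0,0],[0,0,-0.142]],[[-13.4,-3.0,0],[0,0,-0.213]],[[-17.9,-4.0,0],[0,0,-0.284]],[[-22.4,-5.0,0],[0,0,-0.355]]])

```text
time_s: 7.0
tcp_pos: [0.6034, -0.1835, 0.1293]
eef_rot: [180.0, 0.0, -83.9]
contact_force: [0.5, -1.1, -0.5]
gripper_width: 0.0249
gripper_force: 15.0
```

Run:
```python
from plant import r,viewer
from h import *
import cv2
s=r.get_state(); print(s["time_s"],s["tcp_pos"],s["eef_rot"],s["gripper_width"],s["gripper_force"],s["contact_force"])
p=s["tcp_pos"];L=(.6251,-.1436)
plan(p,s["eef_rot"],[((*L,.128),(180,0,-80.05)),((*L,.06),(180,0,-80.05)),((*L,.0125),(180,0,-80.05))],step=.05)
a=[cv2.resize(cam(viewer,c)[y:y+150,x:x+200],None,fx=2,fy=2,interpolation=cv2.INTER_CUBIC) for c,x,y in [("top",200,100),("scene",200,90)]]
cv2.imwrite("pics/carry.png",np.hstack(a))
```

```text
7.0 [ 0.60339814 -0.18346953  0.12931647] [ 1.79984705e+02  7.49128763e-03 -8.39159590e+01] 0.024925694241669398 14.997192621231079 [ 0.49678546 -1.06560028 -0.52880452]
[[[-3.7, -2.6, 0.1], [0.0, 0.0, -0.067]], [[-3.7, -2.6, 3.5], [0.0, 0.0, -0.067]], [[-3.7, -2.6, 6.9], [0.0, 0.0, -0.067]], [[-3.7, -2.6, 11.7], [0.0, 0.0, -0.067]]]
end [ 0.62529749 -0.14391036  0.01231437] [ 1.79985240e+02  8.49850278e-03 -8.00771419e+01]
```

View pics/carry.png

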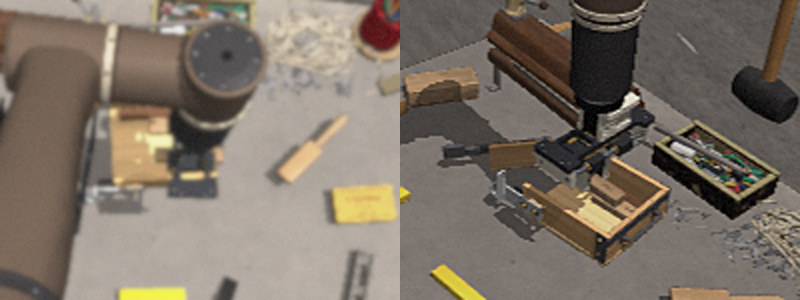

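Call:
move_arm(targets=[[[-3.7,-2.6,0],[0,0,-0.067]],[[-3.7,-2.6,0.1],[0,0,-0.067]],[[-3.7,-2.6,4],[0,0,-0.067]],[[-3.7,-2.6,7],[0,0,-0.067]],[[-3.7,-2.6,9],[0,0,-0.067]]])

```text
time_s: 7.72
tcp_pos: [0.6237, -0.1461, 0.0377]
eef_rot: [179.9, 0.0, -80.3]
contact_force: [0.2, 0.9, 0.4]
gripper_width: 0.0249
gripper_force: 15.0
```

Call:
move_arm(targets=[[[0,0,1],[0,0,0]],[[0,0,2],[0,0,0]],[[0,0,2.6],[0,0,0]],[[0,0,2.7],[0,0,0]],[[0,0,2.75],[0,0,0]]])

```text
time_s: 8.35
tcp_pos: [0.6254, -0.1454, 0.0125]
eef_rot: [-180.0, -0.0, -80.2]
contact_force: [0.2, -0.8, -0.5]
gripper_width: 0.0248
gripper_force: 15.0
```

Call:
move_arm(targets=[[[0,0,0.12],[0,0,0]],[[0,0,0.12],[0,0,0]]])

```text
time_s: 8.6
tcp_pos: [0.6251, -0.1453, 0.0111]
eef_rot: [-180.0, -0.0, -80.2]
contact_force: [0.2, -0.2, -1.0]
gripper_width: 0.0252
gripper_force: 15.0
```

Call:
move_arm(targets=[[[0,0,0],[0,0,0]],[[0,0,0],[0,0,0]],[[0,0,-1],[0,0,0]],[[0,0,-4],[0,0,0]],[[0,0,-9],[0,0,0]]], jaw=3.6)

```text
time_s: 9.22
tcp_pos: [0.6239, -0.1454, 0.1008]
eef_rot: [179.8, 0.0, -80.2]
contact_force: [0.6, 0.7, -0.1]
gripper_width: 0.0364
gripper_force: 0.0
```

Call:
move_arm(targets=[[[0,0,-5],[0,0,0]]])

```text
time_s: 9.35
tcp_pos: [0.6249, -0.1454, 0.153]
eef_rot: [-180.0, -0.0, -80.2]
contact_force: [0.1, 0.4, 0.1]
gripper_width: 0.0362
gripper_force: 0.0
```

Run:
```python
from plant import r, viewer, outline_of,pinpoint
from h import *
im={c:cam(viewer,c) for c in K}
for c in K: cv2.imwrite(f"pics/{c}1.png",im[c])
cp=[.6527,-.1388,-1.3971]; H=pose(cp,[[-115,88,0]])[0]
for c in K:
    for l in ("latch_grip","gate_hinge","catch_drawn"):
        print(c,l,[(np.round(p["location"][::-1],1).tolist(),round(p["score"],2)) for p in pinpoint(l,c)[:2]])
outs=[]
for c,(x0,y0) in {"top":(190,130),"scene":(205,145)}.items():
    k=7; a=cv2.imread(f"pics/{c}0.png")[y0:y0+80,x0:x0+57*(2 if c=='scene' else 1)+ (0 if c=='scene' else 20)]
    a=cv2.resize(a,None,fx=k,fy=k,interpolation=cv2.INTER_CUBIC)
    a=a[:, :400]
    for g,col in ((.62,(0,0,255)),(.70,(255,0,255))):
        gp=[H[0],H[1],cp[2]-g]
        th=-.035
        bar=lambda u,z,x=-16:[x,-60-u*np.cos(th)-z*np.sin(th)*-1*0, 48+u*np.sin(th)+z]
        pl=[bar(157,18),bar(199,18),bar(199,-12),bar(157,-12),bar(157,18)]
        for L in (pl,[[-5,0,64],[-5,-162,64],[-5,-162,8],[-5,0,8]]):
            q=(proj(c,pose(gp,np.array(L,float)))-[x0,y0]+.5)*k
            cv2.polylines(a,[q.astype(np.int32)],False,col,1)
    outs.append(a)
cv2.imwrite("pics/gate.png",np.hstack(outs))
```

```text
scene latch_grip [([224.3, 167.4], 0.59)]
scene gate_hinge [([285.3, 160.2], 0.66)]
scene catch_drawn [([248.3, 191.3], 0.57)]
top latch_grip [([250.7, 149.0], 0.56)]
top gate_hinge [([249.1, 143.9], 0.75), ([278.9, 173.1], 0.28)]
top catch_drawn [([307.8, 252.1], 0.75), ([248.1, 202.1], 0.7)]
```

View pics/gate.png

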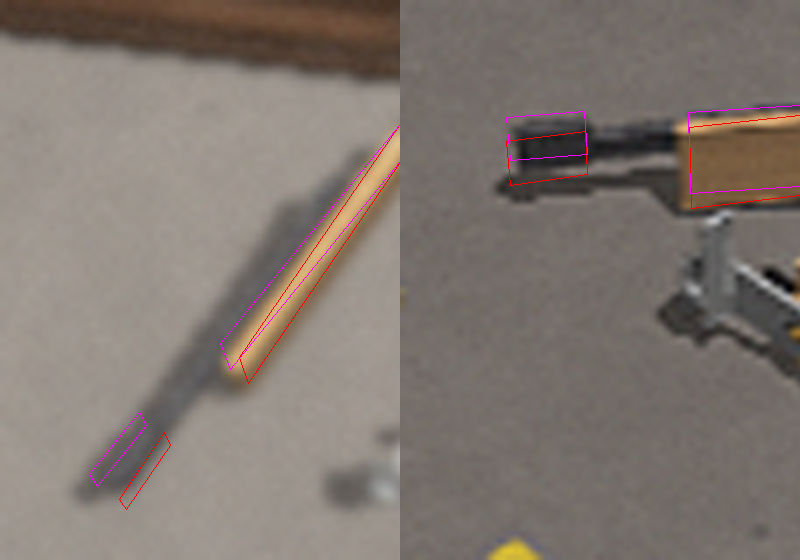

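```bash
cat >> h.py <<'E'
CP=[.6527,-.1388,-1.3971]; HG=pose(CP,[[-115,88,0]])[0]
def tool(g,th,u=182,w=5.,dz=0.,H=HG):
    G=R.from_euler("z",CP[2]-g); B=G*R.from_euler("x",-th)
    Rt=B*R.from_euler("xyz",[180,0,90],degrees=True)
    gp=np.array([*H[:2],0])+G.apply(np.array([-16,-60,48])/1000)+B.apply(np.array([0,-u,w])/1000)
    return gp+Rt.apply([0,0,.0188])+[0,0,dz],Rt.as_euler("xyz",degrees=True)
E
python3 - <<'E'
from plant import r
from h import *
s=r.get_state()
print(tool(.66,-.035))
plan(s["tcp_pos"],s["eef_rot"],[tool(.66,-.035,dz=.10),tool(.66,-.035,dz=.03),tool(.66,-.035)],step=.055)
E
```

```text
(array([0.51356022, 0.1166468 , 0.02783975]), array([180.        ,  -2.00535228, -27.86314804]))
[[[-4.0, 0.9, 0.3], [0.003, 0.005, -0.13]], [[-7.9, 1.8, 0.6], [0.005, 0.01, -0.261]], [[-11.9, 2.8, 0.9], [0.008, 0.014, -0.391]], [[-15.8, 3.7, 1.3], [0.01, 0.019, -0.522]], [[-19.8, 4.6, 1.6], [0.013, 0.024, -0.652]]]
[[[-3.7, -1.7, 0.2], [0.002, 0.005, -0.131]], [[-7.4, -3.3, 0.4], [0.005, 0.01, -0.261]], [[-7.5, -3.3, 3.9], [0.005, 0.01, -0.261]], [[-7.6, -3.3, 7.4], [0.005, 0.01, -0.261]], [[-7.7, -3.3, 10.4], [0.005, 0.01, -0.261]]]
end [0.51337815 0.11695842 0.02812445] [-179.98600013   -2.026063    -27.89153462]
```

Call:
move_arm(targets=[[[-4.0,0.9,0.3],[0.003,0.005,-0.13]],[[-7.9,1.8,0.6],[0.005,0.01,-0.261]],[[-11.9,2.8,0.9],[0.008,0.014,-0.391]],[[-15.8,3.7,1.3],[0.01,0.019,-0.522]],[[-19.8,4.6,1.6],[0.013,0.024,-0.652]]], jaw=5.5)

```text
time_s: 10.38
tcp_pos: [0.545, 0.0428, 0.1338]
eef_rot: [-179.8, -1.5, -42.6]
contact_force: [-0.2, 0.5, 0.1]
gripper_width: 0.0552
gripper_force: 0.0
```

Call:
move_arm(targets=[[[-3.7,-1.7,0.2],[0.002,0.005,-0.131]],[[-7.4,-3.3,0.4],[0.005,0.01,-0.261]],[[-7.4,-3.3,0.4],[0.005,0.01,-0.261]]])

```text
time_s: 10.75
tcp_pos: [0.513, 0.118, 0.1282]
eef_rot: [180.0, -2.1, -27.6]
contact_force: [-0.0, -0.2, -0.2]
gripper_width: 0.0549
gripper_force: 0.0
```

Run:
```python
from plant import r,viewer
from h import *
im={c:cam(viewer,c) for c in K}
s=r.get_state(); print(s["time_s"],s["tcp_pos"],s["eef_rot"])
plan(s["tcp_pos"],s["eef_rot"],[tool(.66,-.035,dz=.03),tool(.66,-.035)],step=.03)
print(proj("scene",s["tcp_pos"]))
a=[cv2.resize(im[c][y:y+100,x:x+100],None,fx=4,fy=4,interpolation=cv2.INTER_CUBIC) for c,x,y in [("top",180,110),("scene",190,110)]]
cv2.imwrite("pics/pre.png",np.hstack(a))
```

```text
10.85 [0.51394175 0.11646516 0.12848817] [179.99754204  -2.09878902 -27.86571443]
[[[-0.1, 0.0, 2.4], [0.0, -0.001, -0.0]], [[-0.2, 0.0, 4.7], [0.0, -0.001, -0.0]], [[-0.3, 0.0, 7.1], [0.0, -0.002, -0.0]], [[-0.4, 0.0, 10.1], [0.0, -0.002, -0.0]]]
end [0.5136759  0.11660082 0.02740943] [179.99754222  -1.98419746 -27.86571934]
[[223.36145921 147.60947935]]
```

View pics/pre.png

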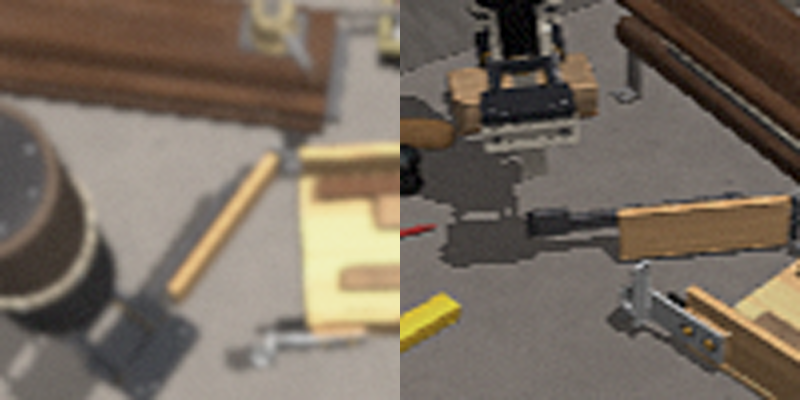

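Call:
move_arm(targets=[[[-0.1,0,2.4],[0,0,0]],[[-0.2,0,4.7],[0,0,0]],[[-0.2,0,6.0],[0,0,0]],[[-0.3,0,7],[0,0,0]],[[-0.3,0,7],[0,0,0]]])

```text
time_s: 11.48
tcp_pos: [0.5139, 0.1162, 0.0585]
eef_rot: [-180.0, -2.1, -27.9]
contact_force: [0.9, 0.5, 0.1]
gripper_width: 0.0551
gripper_force: 0.0
```

Call:
move_arm(targets=[[[0,0,1],[0,0,0]],[[0,0,2],[0,0,0]],[[0,0,3],[0,0,0]],[[0,0,3],[0,0,0]]])

```text
time_s: 11.98
tcp_pos: [0.5144, 0.1157, 0.028]
eef_rot: [180.0, -2.1, -27.9]
contact_force: [0.6, -0.1, -0.0]
gripper_width: 0.0553
gripper_force: 0.0
```

Call:
move_arm(targets=[[[0,0,0],[0,0,0]],[[0,0,0],[0,0,0]],[[0,0,0],[0,0,0]],[[0,0,0],[0,0,0]],[[0,0,0],[0,0,0]]], jaw=0.5, squeeze=10)

```text
time_s: 12.6
tcp_pos: [0.515, 0.1161, 0.0291]
eef_rot: [-179.9, -2.1, -27.9]
contact_force: [-0.3, -0.3, 0.5]
gripper_width: 0.0109
gripper_force: 0.1
```

Call:
move_arm(targets=[[[0,0,0],[0,0,0]],[[0,0,0],[0,0,0]],[[0,0,0],[0,0,0]]])

```text
time_s: 12.98
tcp_pos: [0.515, 0.1161, 0.0291]
eef_rot: [-179.9, -2.1, -27.9]
contact_force: [-0.7, -0.2, 1.4]
gripper_width: 0.01
gripper_force: 10.0
```

Run:
```python
from plant import r
from h import *
s=r.get_state()
t=lambda g,th:tool(g,th,u=180.5,w=6.2)
print(t(.66,-.035),s["tcp_pos"],s["eef_rot"],s["moment"])
plan(*t(.66,-.035),[t(.66,a) for a in (0,.04,.09,.13,.17)]+[t(g,.17) for g in (.6,.5,.4,.3,.24,.2,.17,.15,.14,.13)],step=.055)
```

```text
(array([0.51484838, 0.11596581, 0.02909151]), array([180.        ,  -2.00535228, -27.86314804])) [0.51500687 0.11609808 0.0290739 ] [-179.93104731   -2.1342534   -27.88839704] [-0.16644927  0.2092893  -0.0938479 ]
[[[-0.0, 0.0, -0.6], [0.0, -0.035, -0.0]], [[-0.0, -0.0, -1.4], [0.0, -0.075, -0.0]], [[-0.0, -0.0, -2.3], [-0.0, -0.125, -0.0]], [[0.0, -0.0, -3.0], [0.0, -0.165, -0.0]], [[0.1, 0.0, -3.7], [-0.0, -0.205, -0.0]]]
[[[-0.0, 1.4, 0.0], [-0.01, -0.0, -0.059]], [[0.1, 3.8, -0.0], [-0.027, 0.0, -0.158]], [[0.4, 6.2, -0.1], [-0.044, -0.0, -0.256]], [[1.0, 8.6, -0.2], [-0.061, -0.0, -0.355]], [[1.4, 9.9, -0.2], [-0.071, -0.0, -0.414]]]
[[[-0.0, 1.0, -0.0], [-0.007, -0.0, -0.039]], [[-0.0, 1.7, -0.0], [-0.012, -0.0, -0.069]], [[-0.0, 2.2, -0.0], [-0.015, -0.0, -0.089]], [[-0.0, 2.4, -0.0], [-0.017, -0.0, -0.099]], [[-0.0, 2.7, -0.0], [-0.019, -0.0, -0.108]]]
end [ 0.47902845 -0.00496635  0.06570475] [179.97719544   9.74054653   2.48266318]
```

Call:
move_arm(targets=[[[0,0,-0.6],[0,-0.035,0]],[[0,0,-1.4],[0,-0.075,0]],[[0,0,-2.3],[0,-0.125,0]],[[0,0,-3.0],[0,-0.165,0]],[[0.1,0,-3.7],[0,-0.205,0]]])

```text
time_s: 13.6
tcp_pos: [0.5148, 0.1161, 0.0661]
eef_rot: [-179.9, 9.7, -27.9]
contact_force: [1.0, -1.8, -1.1]
gripper_width: 0.01
gripper_force: 10.0
```

Call:
move_arm(targets=[[[0,0.7,0],[-0.005,0,-0.03]],[[0,1.4,0],[-0.01,0,-0.059]]])

```text
time_s: 13.85
tcp_pos: [0.5074, 0.1033, 0.0655]
eef_rot: [-180.0, 9.6, -24.3]
contact_force: [-0.3, -0.1, -0.1]
gripper_width: 0.0099
gripper_force: 10.0
```

Call:
move_arm(targets=[[[0,1.4,0],[-0.01,0,-0.059]],[[0.1,3.8,0],[-0.027,0,-0.158]],[[0.4,6.2,-0.1],[-0.044,0,-0.256]],[[1.0,8.6,-0.2],[-0.061,0,-0.355]]])

```text
time_s: 14.35
tcp_pos: [0.4806, 0.0204, 0.066]
eef_rot: [180.0, 9.6, -3.5]
contact_force: [1.1, -0.6, -2.1]
gripper_width: 0.0098
gripper_force: 10.0
```

Call:
move_arm(targets=[[[0,1.0,0],[-0.007,0,-0.039]],[[0,1.7,0],[-0.012,0,-0.069]],[[0,2.2,0],[-0.015,0,-0.089]],[[0,2.4,0],[-0.017,0,-0.099]],[[0,2.7,0],[-0.019,0,-0.108]]])

```text
time_s: 14.98
tcp_pos: [0.4786, -0.0059, 0.0659]
eef_rot: [179.9, 9.7, 2.5]
contact_force: [-5.0, 0.5, 0.6]
gripper_width: 0.0099
gripper_force: 10.0
```

Run:
```python
from plant import r,viewer
from h import *
s=r.get_state()
t=lambda g,th:tool(g,th,u=180.5,w=6.2)
print(t(.13,.17),s["tcp_pos"],s["eef_rot"],s["contact_force"])
im={c:cam(viewer,c) for c in K}
a=[cv2.resize(im[c][y:y+100,x:x+100],None,fx=4,fy=4,interpolation=cv2.INTER_CUBIC) for c,x,y in [("top",200,130),("scene",190,130)]]
cv2.imwrite("pics/swung.png",np.hstack(a))
plan(*t(.13,.17),[t(g,.17) for g in (.11,.095,.085,.075,.065)])
plan(*t(.065,.17),[t(g,.17) for g in (.06,.055,.05,.045,.04)])
```

```text
(array([ 0.4790015 , -0.00482226,  0.06611905]), array([180.        ,   9.74028252,   2.50361511])) [ 0.47860355 -0.00588139  0.06585785] [179.94250699   9.71636204   2.50912637] [-5.03628611  0.45611887  0.64866797]
[[[-0.0, 0.5, 0.0], [-0.003, -0.0, -0.02]], [[-0.0, 0.8, 0.0], [-0.006, -0.0, -0.034]], [[-0.0, 1.1, 0.0], [-0.008, -0.0, -0.044]], [[-0.1, 1.3, 0.0], [-0.009, 0.0, -0.054]], [[-0.1, 1.6, 0.0], [-0.011, -0.0, -0.064]]]
end [ 0.47871577 -0.02085004  0.06628823] [179.99920052   9.74030811   6.22417787]
[[[-0.0, 0.1, 0.0], [-0.001, 0.0, -0.005]], [[-0.0, 0.2, 0.0], [-0.002, 0.0, -0.01]], [[-0.0, 0.4, 0.0], [-0.003, 0.0, -0.015]], [[-0.0, 0.5, 0.0], [-0.003, 0.0, -0.02]], [[-0.0, 0.6, 0.0], [-0.004, 0.0, -0.025]]]
end [ 0.47980304 -0.02641993  0.06611905] [-179.98330463    9.74007381    7.68118524]
```

View pics/swung.png

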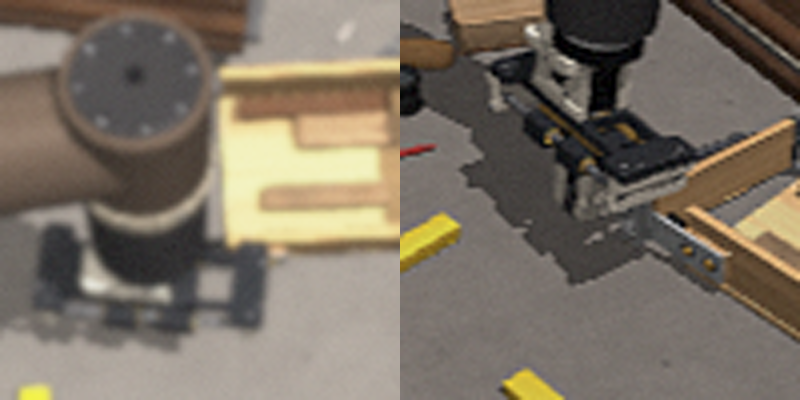

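Call:
move_arm(targets=[[[-0.15,0.5,0],[-0.003,0,-0.02]],[[-0.15,0.8,0],[-0.006,0,-0.034]],[[-0.15,1.1,0],[-0.008,0,-0.044]],[[-0.2,1.3,0],[-0.009,0,-0.054]],[[-0.2,1.6,0],[-0.011,0,-0.064]]])

```text
time_s: 15.7
tcp_pos: [0.4789, -0.0217, 0.0666]
eef_rot: [180.0, 9.6, 6.2]
contact_force: [-1.5, 1.9, -1.5]
gripper_width: 0.01
gripper_force: 10.0
```

Call:
move_arm(targets=[[[0,0,0],[0,0,0]]])

```text
time_s: 15.82
tcp_pos: [0.4789, -0.0217, 0.0665]
eef_rot: [180.0, 9.6, 6.2]
contact_force: [-1.7, 0.8, -2.1]
gripper_width: 0.0095
gripper_force: 10.0
```

Call:
move_arm(targets=[[[0,0.1,0],[-0.001,0,-0.005]],[[0,0.2,0],[-0.002,0,-0.01]],[[0,0.4,0],[-0.003,0,-0.015]],[[0,0.4,0],[-0.003,0,-0.015]]])

```text
time_s: 16.32
tcp_pos: [0.4791, -0.0257, 0.0665]
eef_rot: [179.9, 9.6, 7.1]
contact_force: [-3.1, 1.6, -1.0]
gripper_width: 0.0101
gripper_force: 10.0
```

Call:
move_arm(targets=[[[-0.05,0.1,0],[-0.001,0,-0.005]],[[-0.05,0.1,0],[-0.001,0,-0.005]]])

```text
time_s: 16.58
tcp_pos: [0.4792, -0.0266, 0.0667]
eef_rot: [179.9, 9.5, 7.4]
contact_force: [-0.9, 1.9, -1.7]
gripper_width: 0.0102
gripper_force: 10.0
```

Call:
move_arm(targets=[[[0,0.1,0],[-0.001,0,-0.004]],[[0,0.1,0],[-0.001,0,-0.004]]])

```text
time_s: 16.82
tcp_pos: [0.4793, -0.0276, 0.0667]
eef_rot: [179.9, 9.6, 7.6]
contact_force: [-0.2, 2.7, -1.2]
gripper_width: 0.0098
gripper_force: 10.0
```

Call:
move_arm(targets=[[[0,0.1,0],[-0.001,0,-0.004]],[[0,0.1,0],[-0.001,0,-0.004]]])

```text
time_s: 17.08
tcp_pos: [0.4793, -0.0286, 0.0667]
eef_rot: [179.9, 9.6, 7.8]
contact_force: [0.6, 1.2, -1.2]
gripper_width: 0.01
gripper_force: 10.0
```

Call:
move_arm(targets=[[[0,0.1,0],[-0.001,0,-0.004]],[[0,0.1,0],[-0.001,0,-0.004]]])

```text
time_s: 17.32
tcp_pos: [0.4793, -0.0296, 0.0667]
eef_rot: [179.9, 9.6, 8.0]
contact_force: [-0.1, 3.4, -1.3]
gripper_width: 0.0102
gripper_force: 10.0
```

Call:
move_arm(targets=[[[0,0.1,0],[-0.001,0,-0.004]],[[0,0.1,0],[-0.001,0,-0.004]]])

```text
time_s: 17.58
tcp_pos: [0.4794, -0.0306, 0.0667]
eef_rot: [179.9, 9.6, 8.3]
contact_force: [0.5, 3.4, -1.6]
gripper_width: 0.0098
gripper_force: 10.0
```

Call:
move_arm(targets=[[[0,0.1,0],[-0.001,0,-0.004]],[[0,0.1,0],[-0.001,0,-0.004]]])

```text
time_s: 17.82
tcp_pos: [0.4795, -0.0316, 0.0667]
eef_rot: [179.8, 9.6, 8.5]
contact_force: [0.6, 4.4, -1.2]
gripper_width: 0.0099
gripper_force: 10.0
```

Call:
move_arm(targets=[[[0,0.1,0],[-0.001,0,-0.004]],[[0,0.1,0],[-0.001,0,-0.004]]])

```text
time_s: 18.08
tcp_pos: [0.4796, -0.0326, 0.0666]
eef_rot: [179.8, 9.6, 8.7]
contact_force: [0.4, 4.2, -1.2]
gripper_width: 0.0103
gripper_force: 10.0
```

Call:
move_arm(targets=[[[0,0.1,0],[-0.001,0,-0.004]],[[0,0.1,0],[-0.001,0,-0.004]]])

```text
time_s: 18.32
tcp_pos: [0.4796, -0.0331, 0.0666]
eef_rot: [179.8, 9.6, 9.0]
contact_force: [-1.0, 7.7, 0.0]
gripper_width: 0.01
gripper_force: 10.0
```

Call:
move_arm(targets=[[[0,0.1,0],[-0.001,0,-0.004]],[[0,0.1,0],[-0.001,0,-0.004]]])

```text
time_s: 18.58
tcp_pos: [0.4797, -0.0332, 0.0666]
eef_rot: [179.9, 9.6, 9.2]
contact_force: [-3.1, 12.7, 0.3]
gripper_width: 0.0104
gripper_force: 10.0
```

Call:
move_arm(targets=[[[0,0.1,0],[-0.001,0,-0.004]],[[0,0.1,0],[-0.001,0,-0.004]]])

```text
time_s: 18.82
tcp_pos: [0.4797, -0.0333, 0.0666]
eef_rot: [179.9, 9.6, 9.4]
contact_force: [-4.5, 18.9, 2.1]
gripper_width: 0.0099
gripper_force: 10.0
```

Call:
move_arm(targets=[[[0,-0.3,0],[0.003,0,0.012]],[[0,-0.4,0],[0.004,0,0.016]],[[0,-0.4,0],[0.004,0,0.016]]])

```text
time_s: 19.2
tcp_pos: [0.4796, -0.0317, 0.0666]
eef_rot: [179.8, 9.6, 8.5]
contact_force: [0.3, 4.0, -0.8]
gripper_width: 0.01
gripper_force: 10.0
```

Run:
```python
from plant import r
from h import *
s=r.get_state(); p,ro=s["tcp_pos"],s["eef_rot"]; print(p,ro,s["contact_force"])
t=lambda g,th:tool(g,th,u=181.5,w=6.2)
g=np.radians(9.95-ro[2]); p0,r0=t(g,.17); print(g,p0,r0, (p-p0)*1000)
off=p-p0
plan(p0,r0,[t(g,a) for a in (.15,.13,.11,.09,.07)])
plan(*t(g,.07),[t(g,a) for a in (.05,.035,.02,.01,.0)])
```

```text
[ 0.47956139 -0.03168733  0.06664677] [179.82955294   9.58541876   8.51584893] [ 0.32498094  4.02479758 -0.82611002]
0.02503065808866491 [ 0.47877431 -0.03019726  0.06628823] [180.           9.74028252   8.51791538] [ 0.78707047 -1.49007223  0.35853764]
[[[0.0, -0.0, 0.4], [-0.0, 0.02, 0.0]], [[0.1, -0.0, 0.7], [-0.0, 0.04, 0.0]], [[0.1, 0.0, 1.1], [-0.0, 0.06, -0.0]], [[0.2, -0.0, 1.4], [0.0, 0.08, 0.0]], [[0.2, -0.0, 1.8], [0.0, 0.1, 0.0]]]
end [ 0.47771205 -0.03035636  0.04820934] [180.           4.01070457   8.51791538]
[[[0.0, 0.0, 0.4], [-0.0, 0.02, -0.0]], [[0.1, 0.0, 0.6], [-0.0, 0.035, -0.0]], [[0.1, 0.0, 0.9], [0.0, 0.05, 0.0]], [[0.1, 0.0, 1.1], [-0.0, 0.06, -0.0]], [[0.1, 0.0, 1.3], [-0.0, 0.07, -0.0]]]
end [ 0.47795035 -0.03032067  0.03508738] [180.           0.           8.51791538]
```

Call:
move_arm(targets=[[[0,-0.04,0.4],[0,0.02,0]],[[0.1,-0.04,0.7],[0,0.04,0]],[[0.1,-0.04,0.9],[0,0.05,0]],[[0.1,-0.04,0.9],[0,0.05,0]]])

```text
time_s: 19.7
tcp_pos: [0.4789, -0.0314, 0.0577]
eef_rot: [179.8, 6.7, 8.5]
contact_force: [0.9, 2.5, -2.2]
gripper_width: 0.0099
gripper_force: 10.0
```

Call:
move_arm(targets=[[[0,0,0.2],[0,0.01,0]],[[0,0,0.4],[0,0.02,0]],[[0,0,0.4],[0,0.02,0]]])

```text
time_s: 20.08
tcp_pos: [0.4786, -0.0313, 0.0537]
eef_rot: [179.8, 5.5, 8.5]
contact_force: [2.5, 2.7, -1.1]
gripper_width: 0.0096
gripper_force: 10.0
```

Call:
move_arm(targets=[[[0.05,0,0.2],[0,0.01,0]],[[0.05,0,0.4],[0,0.02,0]],[[0.1,0,0.5],[0,0.03,0]],[[0.1,0,0.5],[0,0.03,0]]])

```text
time_s: 20.58
tcp_pos: [0.4786, -0.0314, 0.0485]
eef_rot: [179.8, 3.9, 8.5]
contact_force: [-0.1, 2.7, -0.4]
gripper_width: 0.0104
gripper_force: 10.0
```

Call:
move_arm(targets=[[[0,0,0.2],[0,0.01,0]],[[0,0,0.4],[0,0.02,0]],[[0.05,0,0.5],[0,0.03,0]],[[0.05,0,0.5],[0,0.03,0]]])

```text
time_s: 21.08
tcp_pos: [0.4787, -0.0314, 0.0434]
eef_rot: [179.8, 2.2, 8.5]
contact_force: [0.0, 2.7, -2.1]
gripper_width: 0.0102
gripper_force: 10.0
```

Call:
move_arm(targets=[[[0,0,0.2],[0,0.01,0]],[[0,0,0.4],[0,0.02,0]],[[0,0,0.5],[0,0.027,0]],[[0,0,0.5],[0,0.027,0]]])

```text
time_s: 21.58
tcp_pos: [0.4789, -0.0314, 0.0386]
eef_rot: [179.8, 0.6, 8.5]
contact_force: [-0.2, 3.9, -2.2]
gripper_width: 0.0097
gripper_force: 10.0
```

Call:
move_arm(targets=[[[0,0,0.1],[0,0.006,0]],[[0,0,0.2],[0,0.012,0]],[[0,0,0.2],[0,0.012,0]]])

```text
time_s: 21.95
tcp_pos: [0.479, -0.0314, 0.0366]
eef_rot: [179.8, -0.1, 8.5]
contact_force: [0.8, 3.2, -2.3]
gripper_width: 0.0097
gripper_force: 10.0
```

Call:
move_arm(targets=[[[0,0,0.05],[0,0,0]],[[0,0,0.1],[0,0,0]],[[0,0,0.1],[0,0,0]]])

```text
time_s: 22.32
tcp_pos: [0.479, -0.0314, 0.0356]
eef_rot: [179.8, -0.1, 8.5]
contact_force: [-0.4, 3.6, -0.8]
gripper_width: 0.0099
gripper_force: 10.0
```

Call:
move_arm(targets=[[[0,0,0.05],[0,0,0]],[[0,0,0.05],[0,0,0]]])

```text
time_s: 22.58
tcp_pos: [0.479, -0.0313, 0.0355]
eef_rot: [179.8, -0.1, 8.5]
contact_force: [-2.9, 3.4, 5.3]
gripper_width: 0.01
gripper_force: 10.0
```

Call:
move_arm(targets=[[[0,-0.1,-0.05],[0,0,0]],[[0,-0.15,-0.05],[0,0,0]],[[0,-0.15,-0.05],[0,0,0]]])

```text
time_s: 22.95
tcp_pos: [0.4788, -0.03, 0.0356]
eef_rot: [179.8, -0.1, 8.5]
contact_force: [1.2, 1.8, -0.3]
gripper_width: 0.0097
gripper_force: 10.0
```

Call:
move_arm(targets=[[[0,0,0],[0,0,0]],[[0,0,0],[0,0,0]],[[0,0,0],[0,0,0]],[[0,0,0],[0,0,0]]], jaw=3.6)

```text
time_s: 23.45
tcp_pos: [0.4786, -0.03, 0.0355]
eef_rot: [179.8, -0.1, 8.5]
contact_force: [0.8, 0.1, -0.3]
gripper_width: 0.0355
gripper_force: 0.0
```

Call:
move_arm(targets=[[[0,0,-1],[0,0,0]],[[0,0,-3],[0,0,0]],[[0,0,-7],[0,0,0]],[[0,0,-12],[0,0,0]],[[0,0,-17],[0,0,0]]])

```text
time_s: 24.08
tcp_pos: [0.478, -0.0296, 0.2079]
eef_rot: [179.8, -0.1, 8.5]
contact_force: [0.4, -0.0, -1.2]
gripper_width: 0.0357
gripper_force: 0.0
```

Call:
move_arm(targets=[[[0,-5,0],[0,0,0]],[[0,-10,0],[0,0,0]],[[0,-15,0],[0,0,0]],[[0,-20,0],[0,0,0]],[[0,-24,0],[0,0,0]]])

```text
time_s: 24.7
tcp_pos: [0.4422, 0.2096, 0.2058]
eef_rot: [179.9, -0.1, 8.6]
contact_force: [0.4, 0.2, -0.1]
gripper_width: 0.0359
gripper_force: 0.0
```

Run:
```python
from plant import r,viewer
from h import *
im={c:cam(viewer,c) for c in K}
s=r.get_state(); print(s["time_s"],s["tcp_pos"],s["contact_force"])
a=[cv2.resize(im[c][y:y+100,x:x+66],None,fx=6,fy=6,interpolation=cv2.INTER_CUBIC) for c,x,y in [("top",230,125),("scene",230,135)]]
cv2.imwrite("pics/final.png",np.hstack(a))
```

```text
24.8 [0.44243497 0.21090663 0.20558959] [-0.40386481 -0.37875098 -0.31041863]
```

View pics/final.png

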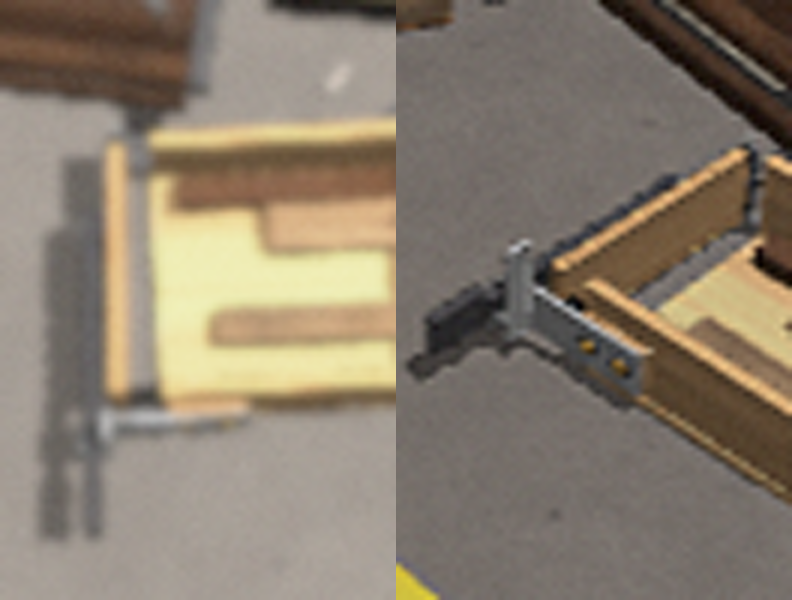

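The final picture shows the gate shut across the case end. The bar sits in the catch at scene (515,290) and the stick lies in the lane at top (300,325).

```bash
python3 -c "
from plant import r
print(r.close_job())"
```

```text
the job is handed in; nothing more can be done
None
```

The block lies flat in the empty lane and the gate is held shut by the latch bar at the bottom of the catch; I handed the job in at about 25 s, but while feeling for the catch I pressed about 14 N too far against its back plate for two 1 mm steps before backing off.

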